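Drift the die plate into line and bolt it down

ROBOT

A 7-joint arm with a two-finger parallel gripper is mounted at the origin on a cart in front of the work surface, level with it; the furniture and walls round the work are solid. World frame = base frame: x ahead of the robot, y to its left, z up, the work surface at z = 0. Lengths are in m, angles in rad, forces in N, time in s.
With the tool pointing down it reaches from about 0.35 to 0.9 m from the base axis. Payload 8.1 kg.
Tool frame: the origin (TCP) lies at the very end of the fingers, on their centre line; the grasp point (between the pads) lies grip_point_offset behind it (grip_point_offset is the distance from the TCP to the grasp point, in m); z points along the fingers, y is the direction in which the jaws open and shut (so a half turn about z gives the same grasp; the last joint's range is limited). The gripper opens to 92 mm and grips with 3 to 60 N. Pads are 19 mm wide; open, the fingers measure 130 mm over their backs; the gripper's body (75 mm by 190 mm) begins 47 mm behind the grasp point.
Start: joints at [1.118, 0.434, 0.025, 1.573, -0.012, 1.134, -0.075], TCP at [0.214, -0.587, 0.227] pointing down, gripper open.
Joint ranges: [-2.62, 2.62], [-0.44, 2.09], [-1.27, 1.32], [0.08, 2.57], [-1.32, 4.46], [0.12, 2], [-2.74, 2.74]. Speed limits (rad/s): [2.22, 2.22, 3.01, 3.01, 3.14, 3.14, 3.14].

INTERFACE

Orientations are given as a rotation vector (axis times angle).
In Python, from cell import * gives the robot as it stands.
- The arm moves only by the tool drive_tool, never from a script. Its argument "increments" is a list of rows, each an object of numbers: "grip": the gripper's target within -1 to 1 (shut at 1, half-way at 0, fully open at -1); "tx", "ty", "tz": the shift along the world's x, y, z normalised to -1 to 1, where 1 is 400 mm; "turn": the turn about the world's z normalised to -1 to 1, where 1 is 60 degrees. In form: [{"grip": .., "tx": .., "ty": .., "tz": .., "turn": ..}, ...]. A call has 1 to 20 rows; each row is the pose to reach, as a shift and turn from the pose measured when the call began; what a row does not reach only later rows make up. A row lasts 1/10 s, in which the tool goes at most 50 mm and 8.59 degrees, less where a joint would pass 70% of its speed; a pose out of reach is approached as far as the arm can. A call with a number of a shift or a turn outside -1 to 1 is refused whole. A call with a gripper value outside its range is refused whole. The fingers move at their own pace and stop on an object; "newtons" is the grip in N (left out, the last holds). Time passes only in rows, so rows that repeat a pose let the fingers close. It gives the time, the measured TCP pose, the force and the opening at its end, in the units of the state.
- observe(): the state, without advancing time (a new reading comes with each control period).
- get_image(name): name is "scene" or "side" or "wrist"; returns the picture (400x640x3 uint8, red, green, blue); there is no depth.
- camera_info(name): a dict with "fx", "fy", "cx", "cy" (pixels), "eye" and "rotation" of the camera in the world; the wrist camera has in their place "hand_eye" (4x4, takes a point from camera to tool coordinates, whose origin is the TCP and whose axes are the flange's). Camera axes: x right, y down, z forward; pixel columns grow to the right and rows downward; lengths in m; the calibration is good to about 2 mm. A picture is of the moment at which its call begins: read the wrist's pose just before it. camera_info takes no time and is no camera call.
- sign_off(): hands the job in, once; it reports no verdict.
The state is a dict: "clock": time; "joints": joint angles; "dq": joint speeds; "joint_efforts": joint torques, N m; "position": TCP position; "ee_rot": TCP orientation; "force": force on the tool from outside, world axes, zero at the start; "ft_torque": the same for the moment, N m; "width": opening from 0.0 (shut) to 1.0 (fully open).
Only numpy, scipy, OpenCV 4.12 (cv2) and the standard library are available. Lean on these libraries where they do the work, as an engineer would, in place of code of your own. Each camera call takes 0.05 s, during which the arm holds its last target. There are 200 camera calls.

TASK

The die plate has swung off its bolt hole. Work the tapered drift (orange grip) down through the plate hole into the hidden socket until its collar rests on the plate, so that the holes come into line, then stand it back in the rack and put the bolt fully home in its place; press each of them firmly home with about 25 N for a full second. The socket is not exactly where it should be, so feel your way, never push harder than about 35 N, and leave the other things where they lie.

Things in the scene. Friction and masses are not known exactly. Their poses are not given: they have to be found in the camera images.
- socket_nominal (a point): On the top face (z = 45 mm) of the fixed grey mounting block: where the socket should be; axes are the block's. The real socket, a mostly hidden 26.4 mm round hole (through to the worktop, mouth chamfered 1 mm) in a brass nut block jammed fast under the plate, its mouth at this height, lies up to 4 mm from this point, to either side along block y (exact in x).
- plate_hole (a point): Centre of the 26.4 mm through hole (chamfered 1 mm), in the top face (z = 53 mm) of the 8 mm thick aluminium swing plate lying on the block; axes are the plate's. The plate turns on its first bolt, 120 mm from here along plate +x, and stays where left: 10 N sideways here moves it. At the start the hole is 10.5 to 11.5 mm off socket_nominal towards block -y.
- drift_grip (a point): Tapered drift, steel, 130 to 210 g, upright, tip down. This point: centre of its orange square grip (20 x 20 x 44 mm high, faces along its x and y). Below: a collar (36 mm wide, 4 mm thick) with its underside 26 mm under this point, a 25 mm cylinder 10 mm long, then a 40 mm long taper down to a 6 mm flat tip 76 mm under this point.
- drift_collar (a point): Centre of the underside of the drift's collar, 26 mm below drift_grip, z axis along the drift upward.
- bolt_grip (a point): Plain locating bolt (not screwed), all steel, 110 to 185 g, upright. This point: centre of its dark square head (20 x 20 x 44 mm high, faces along its x and y). Below: a collar (36 mm wide, 4 mm thick) with its underside 26 mm under this point, then a 24.2 mm shank 40 mm long, its foot chamfered 3 mm, 66 mm under this point.
- bolt_collar (a point): Centre of the underside of the bolt's collar, 26 mm below bolt_grip, z axis along the bolt upward.
- rack_hole_a (a point): Fixed wooden rack 52 x 124 x 60 mm with two 28 mm through holes 64 mm apart along its y, in which drift and bolt hang by their collars; which is where varies. This point: centre of the mouth of the hole on the rack's +y side, in the top face (z = 60 mm); axes are the rack's.
- rack_hole_b (a point): Centre of the mouth of the rack's other hole, on its -y side, in the top face (z = 60 mm).
- drift: The tapered drift; origin at its tip.
- bolt: The bolt; origin at the middle of its foot.
- mount: Fixed grey mounting block 190 x 76 x 45 mm, x along it, with brass nut block, swing plate (184 x 72 mm) and a steel pellet die (45 mm wide, top at z = 95 mm) fixed on the plate 66 mm from the hole. Origin under its middle on the worktop; the socket is 50 mm from the middle towards block -x.
- spanner: Bystander: open spanner 159 mm lying on the worktop; leave alone.
- ring_tin: Bystander: flat round tin 66 mm wide, 21 mm high; leave alone.
- sample_1: Bystander: sample pot with red cap, 50 mm wide, 68 mm high; leave alone.
- hex_key: Bystander: black hex key 94 mm lying on the worktop; leave alone.
There are look-alikes about, which are no part of the job. Leave any turquoise or yellow look-alike of the drift alone.

How it is judged:
By the outcome, as a careful person would: the job done as asked, in the order asked, and still so for the second after the job is handed in, with the robot touching nothing.
It also fails if it takes over 72 s, if anything falls off the work surface, if the arm or the gripper's body presses on something with over 40 N, if the wrist force passes 120 N, or if a joint passes its speed limit or range.

## Working session

There is one attempt and no reset: what is moved stays moved. The work goes in short steps, Python scripts to look and compute and a tool call to move; the robot and the scene stay as the last step left them, time stands still between calls to the robot, and variables do not carry over. Pictures are saved under pics/ and viewed, about 8 in all and at most 12, crops included, and the job is handed in when it is done.

Besides the shell and the picture viewer there is one more tool, called after "Call:" by a JSON object that holds its "method" and its "body", one argument or row to a line. drive_tool: Moves the arm, as the interface text tells. Its arguments: {"type":"object","properties":{"increments":{"type":"array","items":{"type":"object","properties":{"grip":{"type":"number"},"tx":{"type":"number"},"ty":{"type":"number"},"tz":{"type":"number"},"turn":{"type":"number"}}}},"newtons":{"type":"number"}},"required":["increments"]}

```bash
mkdir -p pics; ls
python3 - <<'E'
from cell import *
import cv2,numpy as np
o=observe();print(o)
for n in("scene","side"):
    im=get_image(n);cv2.imwrite(f"pics/{n}0.png",im[:,:,::-1])
for n in("scene","side","wrist"):print(n,camera_info(n))
try: print(grip_point_offset)
except Exception as e: print(e)
E
```

```text
pics
{'clock': 0.0, 'joints': array([ 1.11843108,  0.43522755,  0.02494814,  1.57408179, -0.01160434,
        1.13396949, -0.07507623]), 'dq': array([-0.00165848, -0.00079981, -0.00127705, -0.00093638, -0.00083962,
       -0.00116247, -0.0004682 ]), 'joint_efforts': array([-1.27895428e-04, -6.67845154e+01,  9.85108986e-01, -3.14460003e+01,
       -6.04064343e-02,  4.29231639e-02,  1.53913911e-04]), 'position': array([ 0.21396597, -0.58670687,  0.22594775]), 'ee_rot': array([-3.09221265e+00, -5.46315385e-01,  6.14691758e-04]), 'force': array([-0.08469974,  0.24986453, -0.25868504]), 'ft_torque': array([ 0.00325238, -0.01618196, -0.01605571]), 'width': 0.9997438514535281}
scene {'fx': 384.2076008399467, 'fy': 384.2076008399467, 'cx': 313.40538213098876, 'cy': 201.74546065625947, 'eye': array([ 0.08869426, -0.01786573,  0.78075844]), 'rotation': array([-1.26652574,  2.37122464, -0.82328886])}
side {'fx': 455.9912558747485, 'fy': 455.9912558747485, 'cx': 319.14693532596453, 'cy': 185.97090853215403, 'eye': array([0.2914618 , 0.50501639, 0.67934687]), 'rotation': array([-0.33537545,  2.62997859, -1.39516225])}
wrist {'fx': 302.27454396552093, 'fy': 302.27454396552093, 'cx': 326.26898868228994, 'cy': 202.2657324261488, 'hand_eye': array([[-3.14793563e-04, -9.58936933e-01, -2.83619214e-01,
         7.58507956e-02],
       [ 9.99999763e-01, -1.28084272e-04, -6.76853823e-04,
        -4.70183056e-05],
       [ 6.12732969e-04, -2.83619360e-01,  9.58936746e-01,
        -1.57156090e-01],
       [ 0.00000000e+00,  0.00000000e+00,  0.00000000e+00,
         1.00000000e+00]])}
0.0188
```

View pics/scene0.png

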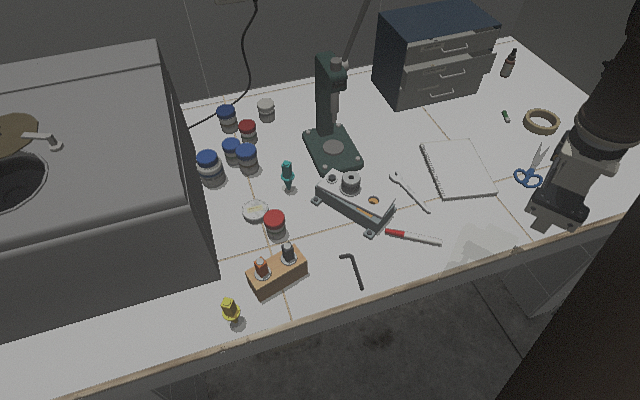

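View pics/side0.png

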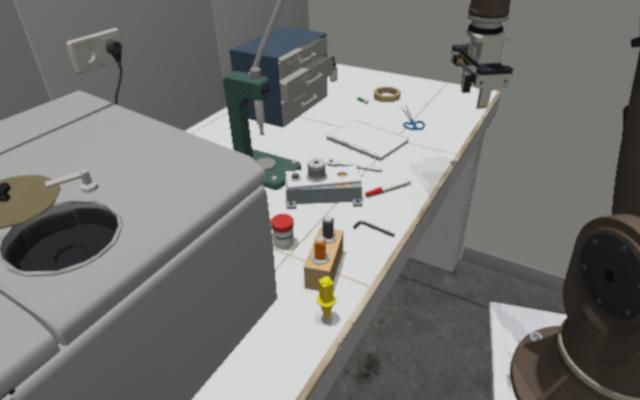

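The scene view shows the rack at (277,270) with the orange-gripped drift at (262,267) and the dark bolt at (289,252). The plate hole is at (374,200), the die at (350,181). The turquoise (287,172) and yellow (230,308) drifts are the look-alikes.

```bash
cat > h.py <<'E'
from cell import *
import cv2,numpy as np
from scipy.spatial.transform import Rotation as R
def cam(n,o=None):
    c=camera_info(n);K=(c["fx"],c["fy"],c["cx"],c["cy"])
    if n!="wrist": return K,np.array(c["eye"]),R.from_rotvec(c["rotation"]).as_matrix()
    T=np.eye(4);T[:3,:3]=R.from_rotvec(o["ee_rot"]).as_matrix();T[:3,3]=o["position"]
    T=T@c["hand_eye"];return K,T[:3,3],T[:3,:3]
def ray(C,uv):
    K,e,M=C;d=M@np.array([(uv[0]-K[2])/K[0],(uv[1]-K[3])/K[1],1]);return e,d/np.linalg.norm(d)
def onz(C,uv,z):
    e,d=ray(C,uv);return e+d*(z-e[2])/d[2]
def proj(C,p):
    K,e,M=C;q=M.T@(np.array(p)-e);return np.array([K[0]*q[0]/q[2]+K[2],K[1]*q[1]/q[2]+K[3]])
def tri(C1,u1,C2,u2):
    A=[];b=[]
    for C,u in((C1,u1),(C2,u2)):
        e,d=ray(C,u);P=np.eye(3)-np.outer(d,d);A.append(P);b.append(P@e)
    return np.linalg.lstsq(np.vstack(A),np.hstack(b),rcond=None)[0]
def shot(name,cam_="wrist"):
    o=observe();im=get_image(cam_)[:,:,::-1].copy();cv2.imwrite("pics/"+name+".png",im);return o,im
E
python3 - <<'E'
from h import *
S,D=cam("scene"),cam("side")
for n,a,b in(("drift",(262,267),(320,249)),("bolt",(289,252),(328,229)),("hole",(374,200.5),(342,175)),("die",(351,178),(316,163)),("yellow",(229,304),(326,288))):
    print(n,tri(S,a,D,b).round(4))
print(onz(S,(262,267),.086),onz(S,(289,252),.086),onz(S,(374,200.5),.053))
E
```

```text
drift [ 0.479  -0.1352  0.0832]
bolt [ 0.4797 -0.2003  0.0813]
hole [ 0.5081 -0.4577  0.0481]
die [ 0.5683 -0.4295  0.0924]
yellow [ 0.4442 -0.0433  0.0797]
[ 0.47750323 -0.13470079  0.086     ] [ 0.47707251 -0.19904587  0.086     ] [ 0.50424776 -0.4542859   0.053     ]
```

Run:
```python
from h import *
a=cv2.imread("pics/scene0.png")[140:330,200:460]
cv2.imwrite("pics/crop0.png",cv2.resize(a,None,fx=3,fy=3,interpolation=cv2.INTER_CUBIC))
```

```text
(no output)
```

View pics/crop0.png

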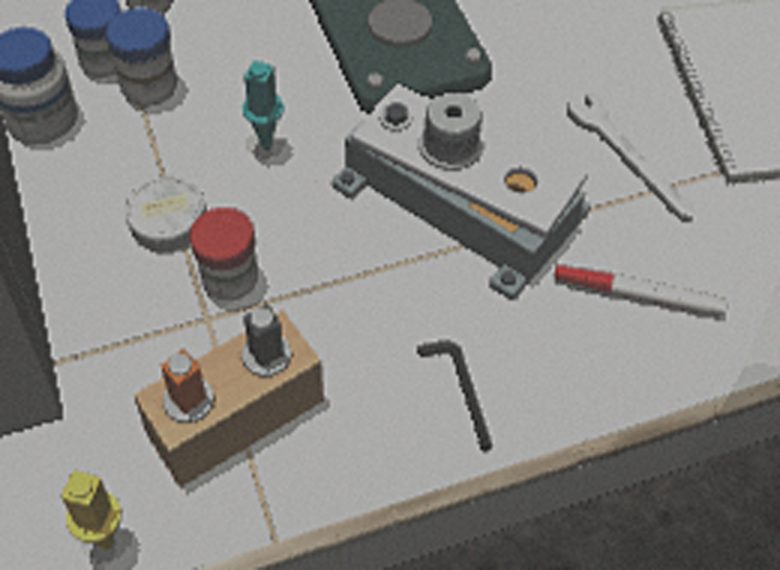

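The crop confirms that the orange-gripped drift hangs in the rack at crop (183,380), beside the dark bolt at (264,335). The plate hole is at (520,181), showing brass beneath. The turquoise and yellow drifts stand elsewhere and are left alone.

Run:
```python
from h import *
S,D=cam("scene"),cam("side")
f=lambda x,y:(200+x/3,140+y/3)
print("hole",onz(S,f(520,180),.053),"pivot",onz(S,f(397,113),.06),"pressbase",onz(S,f(400,20),.015),onz(S,f(370,108),.0),"presshead scene/side",tri(S,(333,68),D,(248,86)), tri(S,(336,95),D,(261,130)))
print("redpot",onz(S,f(223,235),.068))
print("mountfeet",onz(S,f(348,182),.005),onz(S,f(508,280),.005))
```

```text
hole [ 0.50637532 -0.45393931  0.053     ] pivot [ 0.61737205 -0.41017625  0.06      ] pressbase [ 0.74758993 -0.50681587  0.015     ] [ 0.68042002 -0.42595127  0.        ] presshead scene/side [ 0.77210188 -0.51755526  0.24735733] [ 0.7667146  -0.53129277  0.13785627]
redpot [ 0.58331218 -0.22237849  0.068     ]
mountfeet [ 0.61566378 -0.35856415  0.005     ] [ 0.45824193 -0.40897306  0.005     ]
```

Call:
{"method": "drive_tool", "body": {
  "increments": [
    {"tx":0.13,"ty":0.06,"tz":0.1,"grip":-1},
    {"tx":0.25,"ty":0.12,"tz":0.1},
    {"tx":0.38,"ty":0.18,"tz":0.1},
    {"tx":0.5,"ty":0.24,"tz":0.1},
    {"tx":0.6,"ty":0.3,"tz":0.1},
    {"tx":0.65,"ty":0.34,"tz":0.1},
    {"tx":0.65,"ty":0.34,"tz":0.1},
    {"tx":0.65,"ty":0.34,"tz":0.1},
    {"tx":0.65,"ty":0.34,"tz":0.1}
  ]
}}

```text
invalid input
```

Run:
```python
from h import *
o,im=shot("w1");print(o["clock"],o["position"],o["ee_rot"])
W=cam("wrist",o)
for p in((.506,-.456,.053),(.57,-.43,.095)):print(proj(W,p))
```

```text
0.1 [ 0.21399626 -0.5867481   0.2260252 ] [-3.09232750e+00 -5.46363443e-01  5.88551910e-04]
[ 298.98198485 -196.84092748]
[ 286.09491139 -411.45172251]
```

View pics/w1.png

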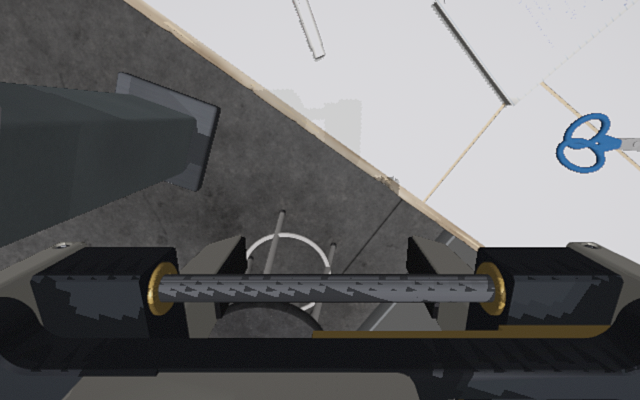

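The move was refused (rows need every key), so this picture shows only the fingers near row 290 and empty table. I'll repeat it with complete rows.

Call:
{"method": "drive_tool", "body": {
  "increments": [
    {"tx":0.13,"ty":0.06,"tz":0.1,"turn":0,"grip":-1},
    {"tx":0.25,"ty":0.12,"tz":0.1,"turn":0,"grip":-1},
    {"tx":0.38,"ty":0.18,"tz":0.1,"turn":0,"grip":-1},
    {"tx":0.5,"ty":0.24,"tz":0.1,"turn":0,"grip":-1},
    {"tx":0.6,"ty":0.3,"tz":0.1,"turn":0,"grip":-1},
    {"tx":0.65,"ty":0.34,"tz":0.1,"turn":0,"grip":-1},
    {"tx":0.65,"ty":0.34,"tz":0.1,"turn":0,"grip":-1},
    {"tx":0.65,"ty":0.34,"tz":0.1,"turn":0,"grip":-1},
    {"tx":0.65,"ty":0.34,"tz":0.1,"turn":0,"grip":-1}
  ],
  "newtons": 30
}}

```text
clock: 1.05
position: [0.4727, -0.4518, 0.2659]
ee_rot: [-3.093, -0.544, 0.003]
force: [-0.9, -0.8, -0.7]
width: 0.999
```

Run:
```python
from h import *
o,im=shot("w2");print(o["clock"],o["position"],o["ee_rot"])
W=cam("wrist",o)
for p in((.506,-.456,.053),(.57,-.43,.095)):print(proj(W,p))
```

```text
1.05 [ 0.47272144 -0.45182875  0.26588512] [-3.09321473e+00 -5.44245728e-01  2.51577472e-03]
[339.26110573 152.02470124]
[339.1506954   89.01870436]
```

View pics/w2.png

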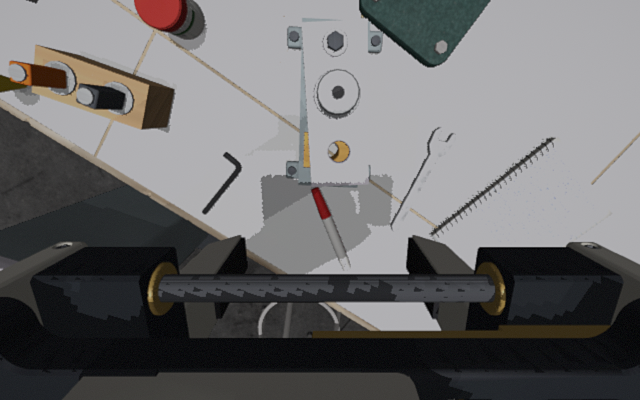

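The wrist view shows the hole at (339,152), die (338,92), pivot bolt (335,41), block feet at (294,37), (376,40), (293,170), and the rack at upper left.

Run:
```python
from h import *
a=cv2.imread("pics/w2.png")[15:195,280:390]
cv2.imwrite("pics/crop2.png",cv2.resize(a,None,fx=3.3,fy=3.3,interpolation=cv2.INTER_CUBIC))
b=cv2.imread("pics/w2.png")[30:140,0:190]
cv2.imwrite("pics/crop2b.png",cv2.resize(b,None,fx=2,fy=2,interpolation=cv2.INTER_CUBIC))
A=cv2.imread("pics/crop2.png");B=cv2.imread("pics/crop2b.png")
c=np.zeros((600,A.shape[1]+B.shape[1],3),np.uint8);c[:A.shape[0],:A.shape[1]]=A;c[:B.shape[0],A.shape[1]:]=B
cv2.imwrite("pics/c2.png",c);print(c.shape)
```

```text
(600, 743, 3)
```

View pics/c2.png

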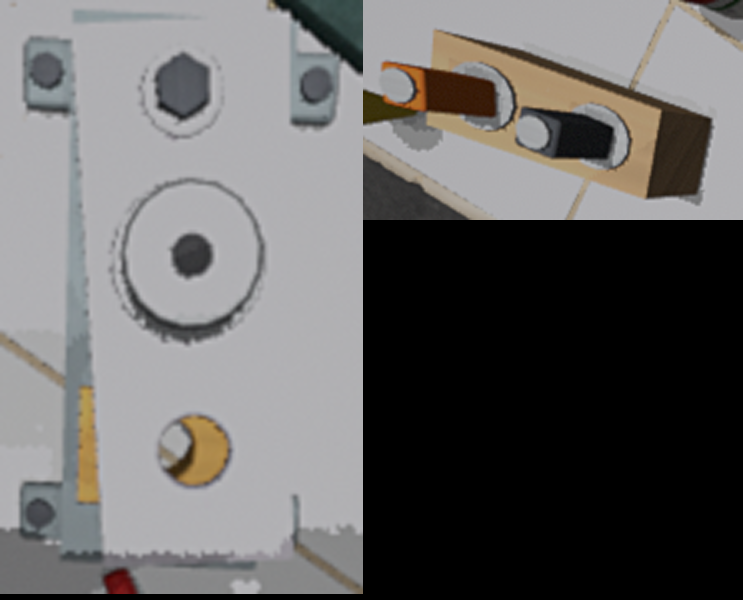

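The crop shows hole centre at crop (194,450) with a white/dark socket sliver at its left (right edge near x≈194). The block's left edge and feet bolts at (46,70) and (39,513) give the block axis, and both rack collars are visible.

```bash
cat >> h.py <<'E'
def w2():
    o=dict(position=np.array([.47272144,-.45182875,.26588512]),ee_rot=np.array([-3.09321473,-.544245728,.00251577472]));return cam("wrist",o)
E
python3 - <<'E'
from h import *
W=w2();f=lambda x,y:(280+x/3.3,15+y/3.3)
im=cv2.imread("pics/w2.png")
h=onz(W,f(194,450),.053)
print("hole",h,"r",np.linalg.norm(h-onz(W,f(230,450),.053)),np.linalg.norm(h-onz(W,f(194,487),.053)))
a,b=onz(W,f(39,513),.012),onz(W,f(46,70),.012);d=(b-a);print(d, "block yaw",np.degrees(np.arctan2(d[1],d[0])))
c,e=onz(W,f(60,555),.045),onz(W,f(73,60),.045);d2=e-c;print("edge yaw",np.degrees(np.arctan2(d2[1],d2[0])))
r,_=onz(W,f(316,85),.012),0;print("feet gap",r-b)
p=onz(W,f(181,92),.055);dp=p-h;print("pivot",p,np.linalg.norm(dp),"plate yaw",np.degrees(np.arctan2(dp[1],dp[0])))
S=onz(W,f(194,440),.045);print("sock edge",S)
for n,uv in(("driftcol",(62.5,78.5)),("boltcol",(119.5,98.5))):print(n,onz(W,uv,.064))
# hi-contrast profile across hole row
for v in range(144,160,3):print(v,[tuple(int(q) for q in im[v,u]) for u in range(326,352,2)])
E
```

```text
hole [ 0.50655146 -0.45517752  0.053     ] r 0.01326165579174616 0.013688168431539083
[0.1583827  0.04898363 0.        ] block yaw 17.185470727403416
edge yaw 16.955436607817408
feet gap [ 0.02937024 -0.09569362  0.        ]
pivot [ 0.61602521 -0.40929338  0.055     ] 0.11871754536943573 plate yaw 22.74020374975194
sock edge [ 0.50922613 -0.45449575  0.045     ]
driftcol [ 0.47835278 -0.13892371  0.064     ]
boltcol [ 0.47879422 -0.20155005  0.064     ]
144 [(180, 177, 177), (180, 177, 177), (148, 144, 145), (167, 167, 166), (161, 159, 157), (71, 92, 110), (74, 137, 174), (78, 141, 176), (78, 142, 177), (68, 132, 167), (90, 93, 103), (179, 173, 173), (180, 177, 178)]
147 [(180, 177, 178), (164, 160, 162), (169, 169, 168), (168, 168, 167), (170, 170, 170), (161, 159, 157), (41, 79, 106), (73, 135, 171), (74, 134, 169), (74, 134, 169), (73, 135, 172), (86, 102, 121), (181, 177, 177)]
150 [(179, 175, 176), (121, 128, 136), (158, 158, 159), (170, 169, 169), (171, 170, 170), (156, 154, 154), (23, 56, 80), (78, 140, 177), (74, 136, 173), (76, 137, 173), (75, 138, 174), (74, 130, 165), (162, 156, 156)]
153 [(178, 175, 175), (117, 119, 124), (109, 129, 141), (112, 130, 142), (143, 143, 143), (25, 40, 54), (40, 79, 106), (78, 141, 177), (76, 139, 175), (75, 138, 174), (76, 140, 177), (69, 116, 150), (166, 159, 159)]
156 [(180, 178, 178), (160, 156, 157), (120, 124, 128), (36, 57, 71), (19, 41, 57), (26, 57, 76), (68, 126, 162), (73, 135, 171), (73, 134, 170), (74, 135, 171), (68, 131, 169), (122, 116, 121), (182, 178, 178)]
159 [(179, 176, 176), (181, 179, 179), (163, 158, 159), (70, 72, 80), (45, 93, 125), (71, 133, 171), (76, 138, 174), (76, 137, 173), (74, 137, 174), (67, 112, 144), (114, 106, 107), (182, 179, 179), (180, 177, 178)]
```

Run:
```python
from h import *
W=w2();t=np.radians(17.1);bx=np.array([np.cos(t),np.sin(t),0]);by=np.array([-np.sin(t),np.cos(t),0])
h=onz(W,(280+194/3.3,15+450/3.3),.053);N=h+.011*by+.0005*bx
print("nom",N)
for u,v in((336.3,144),(337.6,147),(338.3,150),(337.5,153),(336,156),(333.5,159)):
    q=onz(W,(u,v),.045)-N;x=q@bx;y=q@by
    print(v,round(x*1e3,1),round(y*1e3,1),[round((y+np.sqrt(r*r-x*x))*1e3,1) for r in(.0132,.0142)])
```

```text
nom [ 0.50379492 -0.44451678  0.053     ]
144 7.4 -7.7 [np.float64(3.2), np.float64(4.4)]
147 3.8 -9.6 [np.float64(3.1), np.float64(4.1)]
150 0.2 -10.7 [np.float64(2.5), np.float64(3.5)]
153 -3.6 -9.9 [np.float64(2.8), np.float64(3.9)]
156 -7.4 -8.2 [np.float64(2.7), np.float64(3.9)]
159 -11.3 -5.3 [np.float64(1.5), np.float64(3.3)]
```

Call:
{"method": "drive_tool", "body": {
  "increments": [
    {"tx":-0.02,"ty":0.12,"tz":-0.05,"turn":-0.14,"grip":-1},
    {"tx":-0.04,"ty":0.25,"tz":-0.1,"turn":-0.28,"grip":-1},
    {"tx":-0.06,"ty":0.38,"tz":-0.1,"turn":-0.33,"grip":-1},
    {"tx":-0.08,"ty":0.5,"tz":-0.1,"turn":-0.33,"grip":-1},
    {"tx":-0.08,"ty":0.63,"tz":-0.1,"turn":-0.33,"grip":-1},
    {"tx":-0.08,"ty":0.73,"tz":-0.1,"turn":-0.33,"grip":-1},
    {"tx":-0.08,"ty":0.73,"tz":-0.1,"turn":-0.33,"grip":-1},
    {"tx":-0.08,"ty":0.73,"tz":-0.1,"turn":-0.33,"grip":-1}
  ]
}}

```text
clock: 1.9
position: [0.4398, -0.1608, 0.2265]
ee_rot: [-3.141, -0.003, 0.001]
force: [-0.2, -0.9, 0.2]
width: 1.002
```

Run:
```python
from h import *
o,im=shot("w3");print(o["clock"],o["position"],o["ee_rot"])
```

```text
1.9 [ 0.43981895 -0.16076282  0.22645423] [-3.14129511e+00 -2.68955565e-03  1.06475861e-03]
```

View pics/w3.png

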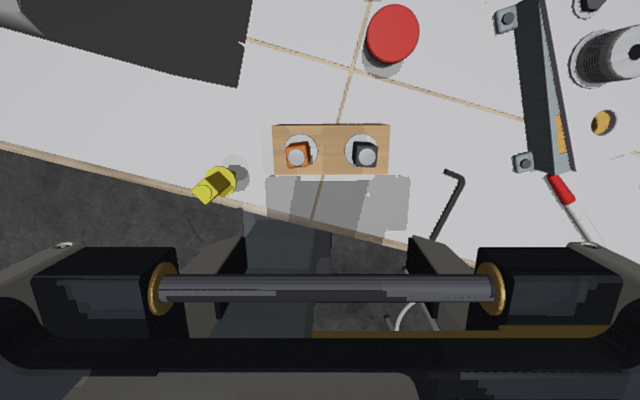

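The rack lies square to the world; the drift is at (298,154), the bolt at (364,152), yellow look-alike at (215,185). I'll enlarge for the grip yaws.

Run:
```python
from h import *
a=cv2.imread("pics/w3.png")[115:185,260:400]
cv2.imwrite("pics/c3.png",cv2.resize(a,None,fx=5.7,fy=5.7,interpolation=cv2.INTER_CUBIC))
```

```text
(no output)
```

View pics/c3.png

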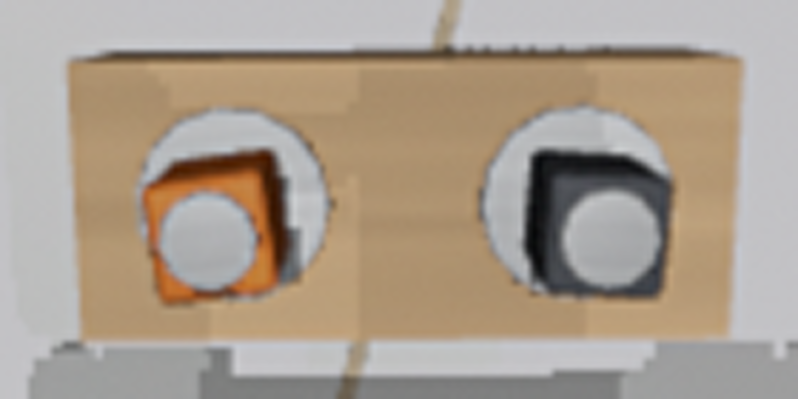

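Run:
```python
from h import *
o=dict(position=np.array([.43981895,-.16076282,.22645423]),ee_rot=np.array([-3.14129511,-.00268955565,.00106475861]));W=cam("wrist",o)
f=lambda x,y:(260+(x+.5)/5.7-.5,115+(y+.5)/5.7-.5)
for n,col,c4 in(("drift",(236,202),[(147,190),(262,174),(280,290),(163,303)]),("bolt",(580,200),[(555,172),(670,180),(660,298),(545,290)])):
    q=np.array([onz(W,f(*c),.108) for c in c4]);e=q[3]-q[2];e2=q[0]-q[3]
    print(n,"collar",onz(W,f(*col),.064).round(4),"top",q.mean(0).round(4),"side",np.linalg.norm(e),np.linalg.norm(e2),"yaw",np.degrees(np.arctan2(-e[0],e[1])),np.degrees(np.arctan2(e2[1],e2[0])))
a,b=onz(W,f(80,340),.06),onz(W,f(732,337),.06);print(a,b,np.linalg.norm(a-b))
```

```text
drift collar [ 0.4781 -0.1342  0.064 ] top [ 0.4773 -0.134   0.108 ] side 0.019033173507389773 0.01815513392002103 yaw 6.45597663299834 6.046917352351473
bolt collar [ 0.4786 -0.1975  0.064 ] top [ 0.4781 -0.197   0.108 ] side 0.018618353186685196 0.01878807480782637 yaw -3.91317338392252 -3.179524045590827
[ 0.45148586 -0.10351965  0.06      ] [ 0.45225352 -0.22777842  0.06      ] 0.12426113983295453
```

Call:
{"method": "drive_tool", "body": {
  "increments": [
    {"tx":0.095,"ty":0.067,"tz":-0.05,"turn":0.105,"grip":0.13},
    {"tx":0.095,"ty":0.067,"tz":-0.1,"turn":0.105,"grip":0.13},
    {"tx":0.095,"ty":0.067,"tz":-0.12,"turn":0.105,"grip":0.13},
    {"tx":0.095,"ty":0.067,"tz":-0.12,"turn":0.105,"grip":0.13},
    {"tx":0.095,"ty":0.067,"tz":-0.12,"turn":0.105,"grip":0.13},
    {"tx":0.095,"ty":0.067,"tz":-0.12,"turn":0.105,"grip":0.13}
  ]
}}

```text
clock: 2.55
position: [0.4779, -0.1362, 0.1792]
ee_rot: [3.136, 0.169, 0.0]
force: [0.3, -0.1, -0.2]
width: 0.528
```

Call:
{"method": "drive_tool", "body": {
  "increments": [
    {"tx":0,"ty":0.005,"tz":-0.08,"turn":0,"grip":0.13},
    {"tx":0,"ty":0.005,"tz":-0.16,"turn":0,"grip":0.13},
    {"tx":0,"ty":0.005,"tz":-0.22,"turn":0,"grip":0.13},
    {"tx":0,"ty":0.005,"tz":-0.27,"turn":0,"grip":0.13},
    {"tx":0,"ty":0.005,"tz":-0.27,"turn":0,"grip":0.13},
    {"tx":0,"ty":0.005,"tz":-0.27,"turn":0,"grip":0.13}
  ],
  "newtons": 50
}}

```text
clock: 3.15
position: [0.4783, -0.1346, 0.0721]
ee_rot: [3.136, 0.168, 0.001]
force: [0.1, 0.5, 0.4]
width: 0.436
```

Call:
{"method": "drive_tool", "body": {
  "increments": [
    {"tx":0,"ty":0,"tz":0,"turn":0,"grip":1},
    {"tx":0,"ty":0,"tz":0,"turn":0,"grip":1},
    {"tx":0,"ty":0,"tz":0,"turn":0,"grip":1},
    {"tx":0,"ty":0,"tz":0,"turn":0,"grip":1},
    {"tx":0,"ty":0,"tz":0,"turn":0,"grip":1},
    {"tx":0,"ty":0,"tz":0,"turn":0,"grip":1},
    {"tx":0,"ty":0,"tz":0,"turn":0,"grip":1}
  ]
}}

```text
clock: 3.85
position: [0.4789, -0.1347, 0.073]
ee_rot: [3.136, 0.168, 0.004]
force: [-1.5, -0.0, 7.8]
width: 0.213
```

Call:
{"method": "drive_tool", "body": {
  "increments": [
    {"tx":0,"ty":0,"tz":0.1,"turn":0,"grip":1},
    {"tx":0,"ty":0,"tz":0.2,"turn":0,"grip":1},
    {"tx":0,"ty":0,"tz":0.3,"turn":0,"grip":1},
    {"tx":0.01,"ty":-0.12,"tz":0.3,"turn":0.05,"grip":1},
    {"tx":0.02,"ty":-0.24,"tz":0.3,"turn":0.1,"grip":1},
    {"tx":0.03,"ty":-0.36,"tz":0.3,"turn":0.18,"grip":1},
    {"tx":0.05,"ty":-0.48,"tz":0.3,"turn":0.18,"grip":1},
    {"tx":0.064,"ty":-0.6,"tz":0.3,"turn":0.18,"grip":1},
    {"tx":0.064,"ty":-0.72,"tz":0.25,"turn":0.18,"grip":1},
    {"tx":0.064,"ty":-0.784,"tz":0.2,"turn":0.18,"grip":1},
    {"tx":0.064,"ty":-0.784,"tz":0.15,"turn":0.18,"grip":1},
    {"tx":0.064,"ty":-0.784,"tz":0.15,"turn":0.18,"grip":1},
    {"tx":0.064,"ty":-0.784,"tz":0.15,"turn":0.18,"grip":1}
  ]
}}

```text
clock: 5.15
position: [0.5047, -0.4473, 0.133]
ee_rot: [-3.107, -0.464, -0.003]
force: [0.8, -0.5, -0.8]
width: 0.216
```

Run:
```python
from h import *
o,im=shot("w4");print(o["clock"],o["position"],o["ee_rot"],o["force"],o["width"])
s,D=shot("s4","side")
_,C=shot("sc4","scene")
X=cv2.resize(im[60:290,200:470],None,fx=2.2,fy=2.2,interpolation=cv2.INTER_CUBIC)[:500,:400+194]
Y=cv2.resize(C[150:230,320:420],None,fx=2,fy=2)
c=np.zeros((506,800,3),np.uint8);c[:X.shape[0],:X.shape[1]]=X;c[:160,594:794]=Y
Z=cv2.resize(D[120:220,270:370],None,fx=2,fy=2);c[200:400,594:794]=Z
cv2.imwrite("pics/c4.png",c)
```

```text
5.15 [ 0.50465329 -0.44728518  0.13300959] [-3.10689775 -0.46397623 -0.00328834] [ 0.8045377  -0.47055557 -0.83152694] 0.21596340773950992
```

View pics/c4.png

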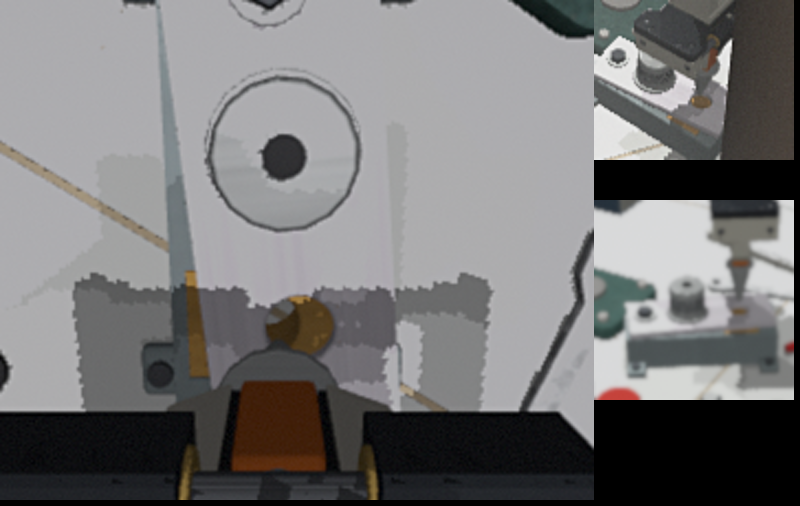

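The close view shows the hole centred near crop (300,327), wrist pixel (336,208). The socket bore lies to its left with its right edge near crop x≈300; the drift is upright in the jaws above.

Run:
```python
from h import *
o=dict(position=np.array([.50465329,-.44728518,.13300959]),ee_rot=np.array([-3.10689775,-.46397623,-.00328834]));W=cam("wrist",o)
f=lambda x,y:(200+(x+.5)/2.2-.5,60+(y+.5)/2.2-.5)
im=cv2.imread("pics/w4.png")
L,Rr,T=onz(W,f(266,325),.053),onz(W,f(334,325),.053),onz(W,f(300,296),.053)
print("hole L/R mid",(L+Rr)/2,np.linalg.norm(L-Rr),"top",T)
t=np.radians(17.1);bx=np.array([np.cos(t),np.sin(t),0]);by=np.array([-np.sin(t),np.cos(t),0])
print("hole c from top",T-.0132*bx)
for v in range(196,216,2):print(v,[tuple(int(q) for q in im[v,u]) for u in range(322,344,2)])
# predicted socket circle for S
for S in((.5029,-.4416),(.5037,-.4445)):
    print(S,[proj(W,[*(np.array(S)+.0132*(np.cos(a)*bx[:2]-np.sin(a)*by[:2])),.045]).round(1).tolist() for a in np.radians([30,60,90,120])])
```

```text
hole L/R mid [ 0.50830879 -0.45443368  0.053     ] 0.025418886345224864 top [ 0.5190017  -0.45106386  0.053     ]
hole c from top [ 0.50638523 -0.45494519  0.053     ]
196 [(177, 170, 174), (179, 174, 176), (166, 159, 163), (95, 92, 93), (76, 82, 88), (53, 101, 133), (59, 116, 151), (65, 125, 160), (31, 68, 92), (52, 104, 137), (33, 58, 79)]
198 [(168, 161, 165), (90, 85, 88), (85, 83, 83), (90, 90, 90), (92, 91, 91), (85, 84, 85), (24, 51, 71), (33, 64, 86), (29, 57, 77), (31, 60, 81), (30, 61, 81)]
200 [(95, 90, 93), (55, 63, 70), (61, 68, 73), (89, 89, 90), (94, 93, 92), (93, 92, 91), (24, 44, 59), (27, 58, 77), (27, 58, 77), (27, 57, 77), (28, 58, 77)]
202 [(76, 74, 76), (55, 65, 73), (52, 64, 72), (55, 67, 75), (76, 79, 80), (41, 51, 61), (15, 36, 49), (27, 53, 71), (29, 57, 78), (30, 57, 77), (26, 55, 75)]
204 [(94, 93, 93), (92, 91, 91), (73, 78, 82), (51, 64, 72), (32, 49, 61), (18, 39, 53), (17, 36, 48), (28, 52, 67), (30, 60, 80), (30, 59, 79), (27, 59, 79)]
206 [(88, 89, 89), (86, 85, 86), (52, 60, 68), (20, 40, 55), (20, 39, 53), (20, 41, 53), (17, 35, 47), (23, 47, 64), (31, 61, 81), (30, 61, 81), (31, 59, 80)]
208 [(19, 39, 55), (14, 38, 53), (19, 39, 54), (19, 40, 54), (22, 41, 55), (17, 39, 52), (15, 35, 47), (26, 51, 68), (32, 62, 84), (32, 61, 82), (30, 61, 82)]
210 [(19, 42, 57), (23, 44, 58), (23, 42, 57), (21, 41, 55), (20, 40, 54), (18, 38, 51), (15, 34, 48), (29, 55, 72), (31, 62, 83), (32, 62, 83), (29, 60, 81)]
212 [(25, 41, 55), (19, 41, 56), (20, 41, 56), (18, 39, 54), (14, 36, 50), (20, 39, 53), (20, 40, 53), (29, 58, 78), (29, 60, 80), (30, 60, 80), (30, 61, 82)]
214 [(56, 53, 58), (28, 41, 52), (33, 41, 46), (29, 40, 50), (19, 39, 54), (19, 39, 53), (22, 47, 64), (29, 60, 80), (30, 59, 80), (30, 59, 79), (33, 66, 86)]
(0.5029, -0.4416) [[327.2, 193.2], [333.0, 198.7], [335.0, 206.2], [332.9, 213.6]]
(0.5037, -0.4445) [[330.8, 193.3], [336.5, 198.8], [338.6, 206.3], [336.4, 213.7]]
```

Call:
{"method": "drive_tool", "body": {
  "increments": [
    {"tx":0,"ty":-0.003,"tz":-0.02,"turn":0,"grip":1},
    {"tx":0,"ty":-0.003,"tz":-0.035,"turn":0,"grip":1},
    {"tx":0,"ty":-0.003,"tz":-0.05,"turn":0,"grip":1},
    {"tx":0,"ty":-0.003,"tz":-0.06,"turn":0,"grip":1},
    {"tx":0,"ty":-0.003,"tz":-0.07,"turn":0,"grip":1},
    {"tx":0,"ty":-0.003,"tz":-0.075,"turn":0,"grip":1},
    {"tx":0,"ty":-0.003,"tz":-0.075,"turn":0,"grip":1}
  ]
}}

```text
clock: 6.0
position: [0.5055, -0.4488, 0.1042]
ee_rot: [3.105, 0.465, 0.006]
force: [0.0, -0.4, -1.2]
width: 0.213
```

Call:
{"method": "drive_tool", "body": {
  "increments": [
    {"tx":-0.001,"ty":0.002,"tz":-0.005,"turn":0,"grip":1},
    {"tx":-0.002,"ty":0.004,"tz":-0.01,"turn":0,"grip":1},
    {"tx":-0.003,"ty":0.007,"tz":-0.015,"turn":0,"grip":1},
    {"tx":-0.004,"ty":0.01,"tz":-0.015,"turn":0,"grip":1},
    {"tx":-0.004,"ty":0.01,"tz":-0.015,"turn":0,"grip":1}
  ]
}}

```text
clock: 6.5
position: [0.505, -0.4476, 0.0992]
ee_rot: [3.1, 0.462, 0.01]
force: [3.3, -7.8, -2.3]
width: 0.216
```

Call:
{"method": "drive_tool", "body": {
  "increments": [
    {"tx":-0.003,"ty":0.01,"tz":0,"turn":0,"grip":1},
    {"tx":-0.005,"ty":0.015,"tz":0,"turn":0,"grip":1},
    {"tx":-0.007,"ty":0.02,"tz":0,"turn":0,"grip":1},
    {"tx":-0.007,"ty":0.022,"tz":0,"turn":0,"grip":1},
    {"tx":-0.007,"ty":0.022,"tz":0,"turn":0,"grip":1}
  ]
}}

```text
clock: 7.0
position: [0.5034, -0.4422, 0.1004]
ee_rot: [3.094, 0.46, 0.015]
force: [3.2, -9.0, -1.7]
width: 0.217
```

Call:
{"method": "drive_tool", "body": {
  "increments": [
    {"tx":-0.002,"ty":0.007,"tz":-0.01,"turn":0,"grip":1},
    {"tx":-0.002,"ty":0.007,"tz":-0.02,"turn":0,"grip":1},
    {"tx":-0.002,"ty":0.007,"tz":-0.03,"turn":0,"grip":1},
    {"tx":-0.002,"ty":0.007,"tz":-0.035,"turn":0,"grip":1},
    {"tx":-0.002,"ty":0.007,"tz":-0.035,"turn":0,"grip":1}
  ]
}}

```text
clock: 7.5
position: [0.5042, -0.4438, 0.0886]
ee_rot: [3.087, 0.456, 0.021]
force: [2.5, -10.2, 3.2]
width: 0.214
```

Call:
{"method": "drive_tool", "body": {
  "increments": [
    {"tx":-0.003,"ty":0.012,"tz":-0.008,"turn":0,"grip":1},
    {"tx":-0.003,"ty":0.012,"tz":-0.016,"turn":0,"grip":1},
    {"tx":-0.003,"ty":0.012,"tz":-0.024,"turn":0,"grip":1},
    {"tx":-0.003,"ty":0.012,"tz":-0.03,"turn":0,"grip":1},
    {"tx":-0.003,"ty":0.012,"tz":-0.03,"turn":0,"grip":1}
  ]
}}

```text
clock: 8.0
position: [0.5041, -0.4437, 0.0788]
ee_rot: [3.079, 0.451, 0.027]
force: [1.6, -10.3, 4.9]
width: 0.212
```

Call:
{"method": "drive_tool", "body": {
  "increments": [
    {"tx":-0.002,"ty":0.008,"tz":-0.008,"turn":0,"grip":1},
    {"tx":-0.002,"ty":0.008,"tz":-0.016,"turn":0,"grip":1},
    {"tx":-0.002,"ty":0.008,"tz":-0.024,"turn":0,"grip":1},
    {"tx":-0.002,"ty":0.008,"tz":-0.03,"turn":0,"grip":1},
    {"tx":-0.002,"ty":0.008,"tz":-0.034,"turn":0,"grip":1},
    {"tx":-0.002,"ty":0.008,"tz":-0.036,"turn":0,"grip":1}
  ]
}}

```text
clock: 8.6
position: [0.5037, -0.4429, 0.0664]
ee_rot: [3.076, 0.449, 0.029]
force: [-3.9, -2.5, 16.4]
width: 0.215
```

Call:
{"method": "drive_tool", "body": {
  "increments": [
    {"tx":0,"ty":0.003,"tz":-0.006,"turn":0,"grip":1},
    {"tx":0,"ty":0.003,"tz":-0.008,"turn":0,"grip":1},
    {"tx":0,"ty":0.003,"tz":-0.008,"turn":0,"grip":1},
    {"tx":0,"ty":0.003,"tz":-0.008,"turn":0,"grip":1}
  ]
}}

```text
clock: 9.0
position: [0.5037, -0.443, 0.0663]
ee_rot: [3.073, 0.447, 0.031]
force: [-6.0, 1.6, 24.4]
width: 0.212
```

Run:
```python
from h import *
o=observe();print(o["position"],o["force"],R.from_rotvec(o["ee_rot"]).as_matrix()[:,2])
s,D=shot("s5","side")
cv2.imwrite("pics/c5.png",cv2.resize(D[130:220,270:390],None,fx=5,fy=5,interpolation=cv2.INTER_CUBIC))
```

```text
[ 0.50372127 -0.44299199  0.06634379] [-6.03250844  1.58946295 24.3632497 ] [ 0.02484244 -0.03276933 -0.99915415]
```

View pics/c5.png

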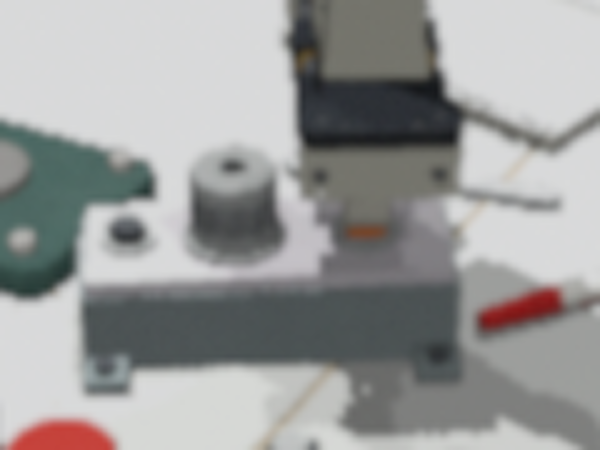

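The side crop shows no brass left showing and the plate square on the block, with the drift down and the jaws just above the plate. The tool leans about 2°, so I push gently the other way while pressing.

Call:
{"method": "drive_tool", "body": {
  "increments": [
    {"tx":0.003,"ty":-0.006,"tz":-0.008,"turn":0,"grip":1},
    {"tx":0.006,"ty":-0.012,"tz":-0.008,"turn":0,"grip":1},
    {"tx":0.006,"ty":-0.012,"tz":-0.008,"turn":0,"grip":1},
    {"tx":0.006,"ty":-0.012,"tz":-0.008,"turn":0,"grip":1},
    {"tx":0.006,"ty":-0.012,"tz":-0.008,"turn":0,"grip":1},
    {"tx":0.006,"ty":-0.012,"tz":-0.008,"turn":0,"grip":1}
  ]
}}

```text
clock: 9.65
position: [0.5042, -0.4435, 0.0659]
ee_rot: [3.079, 0.449, 0.026]
force: [-17.5, 18.7, 40.6]
width: 0.213
```

Run:
```python
from h import *
o=observe();print(o["position"],o["force"],o["ft_torque"],R.from_rotvec(o["ee_rot"]).as_matrix()[:,2])
```

```text
[ 0.50416997 -0.44350148  0.06593128] [-17.50641812  18.69412486  40.64786968] [4.82855457 4.1043677  0.03237317] [ 0.02073659 -0.02686141 -0.99942406]
```

Call:
{"method": "drive_tool", "body": {
  "increments": [
    {"tx":0.002,"ty":-0.004,"tz":-0.002,"turn":0,"grip":1},
    {"tx":0.002,"ty":-0.004,"tz":-0.002,"turn":0,"grip":1}
  ]
}}

```text
clock: 9.85
position: [0.5039, -0.4433, 0.0662]
ee_rot: [3.082, 0.45, 0.023]
force: [-8.4, 8.8, 19.0]
width: 0.216
```

Run:
```python
from h import *
o=observe();print(o["position"],o["force"],o["ft_torque"],R.from_rotvec(o["ee_rot"]).as_matrix()[:,2])
```

```text
[ 0.50392241 -0.44330708  0.06623797] [-8.41553953  8.83465092 19.00511452] [ 2.1040813   2.03670943 -0.00880852] [ 0.01879337 -0.02435183 -0.99952679]
```

Call:
{"method": "drive_tool", "body": {
  "increments": [
    {"tx":0.006,"ty":-0.009,"tz":-0.002,"turn":0,"grip":1},
    {"tx":0.006,"ty":-0.009,"tz":-0.002,"turn":0,"grip":1}
  ]
}}

```text
clock: 10.05
position: [0.5042, -0.4435, 0.066]
ee_rot: [3.088, 0.452, 0.017]
force: [-11.8, 14.0, 22.0]
width: 0.215
```

Call:
{"method": "drive_tool", "body": {
  "increments": [
    {"tx":0.006,"ty":-0.009,"tz":-0.002,"turn":0,"grip":1},
    {"tx":0.006,"ty":-0.009,"tz":-0.002,"turn":0,"grip":1}
  ]
}}

```text
clock: 10.25
position: [0.5043, -0.4436, 0.066]
ee_rot: [3.094, 0.454, 0.011]
force: [-13.2, 12.9, 23.6]
width: 0.217
```

Run:
```python
from h import *
o=observe();print(o["position"],o["force"],o["ft_torque"],R.from_rotvec(o["ee_rot"]).as_matrix()[:,2])
```

```text
[ 0.504264   -0.44363184  0.06597834] [-13.20130967  12.85179759  23.56296181] [ 3.50116752  3.14975851 -0.0172358 ] [ 0.00875089 -0.0130165  -0.99987699]
```

Tilt is down to 0.9°; two more such calls, watching the force.

Call:
{"method": "drive_tool", "body": {
  "increments": [
    {"tx":0.006,"ty":-0.009,"tz":-0.001,"turn":0,"grip":1},
    {"tx":0.006,"ty":-0.009,"tz":-0.001,"turn":0,"grip":1}
  ]
}}

```text
clock: 10.45
position: [0.5043, -0.4437, 0.066]
ee_rot: [3.101, 0.455, 0.004]
force: [-12.3, 12.7, 19.9]
width: 0.214
```

Call:
{"method": "drive_tool", "body": {
  "increments": [
    {"tx":0.003,"ty":-0.006,"tz":-0.002,"turn":0,"grip":1},
    {"tx":0.003,"ty":-0.006,"tz":-0.002,"turn":0,"grip":1}
  ]
}}

```text
clock: 10.65
position: [0.5043, -0.4437, 0.066]
ee_rot: [3.105, 0.457, 0.0]
force: [-9.1, 10.1, 18.0]
width: 0.216
```

Call:
{"method": "drive_tool", "body": {
  "increments": [
    {"tx":0,"ty":0,"tz":-0.003,"turn":0,"grip":1},
    {"tx":0,"ty":0,"tz":-0.003,"turn":0,"grip":1},
    {"tx":0,"ty":0,"tz":-0.003,"turn":0,"grip":1}
  ]
}}

```text
clock: 10.95
position: [0.5042, -0.4436, 0.066]
ee_rot: [3.105, 0.456, 0.001]
force: [-4.9, 3.5, 12.4]
width: 0.219
```

Run:
```python
from h import *
o=observe();print(o["position"],o["force"],o["ft_torque"],R.from_rotvec(o["ee_rot"]).as_matrix()[:,2])
```

```text
[ 0.50418975 -0.44360404  0.0659796 ] [-4.86706945  3.47608417 12.44459918] [ 0.82347192  0.93825357 -0.01408133] [ 8.87844412e-04 -3.38821145e-03 -9.99993866e-01]
```

Call:
{"method": "drive_tool", "body": {
  "increments": [
    {"tx":0,"ty":0,"tz":-0.004,"turn":0,"grip":1},
    {"tx":0,"ty":0,"tz":-0.006,"turn":0,"grip":1},
    {"tx":0,"ty":0,"tz":-0.006,"turn":0,"grip":1},
    {"tx":0,"ty":0,"tz":-0.006,"turn":0,"grip":1}
  ]
}}

```text
clock: 11.35
position: [0.5042, -0.4436, 0.0659]
ee_rot: [3.104, 0.456, 0.002]
force: [-6.8, 4.7, 21.9]
width: 0.214
```

Call:
{"method": "drive_tool", "body": {
  "increments": [
    {"tx":0,"ty":0,"tz":-0.0065,"turn":0,"grip":1},
    {"tx":0,"ty":0,"tz":-0.0065,"turn":0,"grip":1},
    {"tx":0,"ty":0,"tz":-0.0065,"turn":0,"grip":1},
    {"tx":0,"ty":0,"tz":-0.0065,"turn":0,"grip":1},
    {"tx":0,"ty":0,"tz":-0.0065,"turn":0,"grip":1},
    {"tx":0,"ty":0,"tz":-0.0065,"turn":0,"grip":1},
    {"tx":0,"ty":0,"tz":-0.0065,"turn":0,"grip":1},
    {"tx":0,"ty":0,"tz":-0.0065,"turn":0,"grip":1},
    {"tx":0,"ty":0,"tz":-0.0065,"turn":0,"grip":1},
    {"tx":0,"ty":0,"tz":-0.0065,"turn":0,"grip":1},
    {"tx":0,"ty":0,"tz":-0.0065,"turn":0,"grip":1},
    {"tx":0,"ty":0,"tz":-0.0065,"turn":0,"grip":1},
    {"tx":0,"ty":0,"tz":-0.0065,"turn":0,"grip":1}
  ]
}}

```text
clock: 12.65
position: [0.5042, -0.4436, 0.0659]
ee_rot: [3.104, 0.455, 0.003]
force: [-8.1, 5.2, 24.2]
width: 0.211
```

Call:
{"method": "drive_tool", "body": {
  "increments": [
    {"tx":0,"ty":0,"tz":0.02,"turn":0,"grip":1},
    {"tx":0,"ty":0,"tz":0.06,"turn":0,"grip":1},
    {"tx":0,"ty":0,"tz":0.12,"turn":0,"grip":1},
    {"tx":0,"ty":0,"tz":0.2,"turn":0,"grip":1},
    {"tx":0,"ty":0,"tz":0.27,"turn":0,"grip":1},
    {"tx":0,"ty":0.1,"tz":0.27,"turn":0,"grip":1},
    {"tx":-0.01,"ty":0.2,"tz":0.27,"turn":0,"grip":1},
    {"tx":-0.03,"ty":0.32,"tz":0.27,"turn":-0.1,"grip":1},
    {"tx":-0.05,"ty":0.44,"tz":0.27,"turn":-0.18,"grip":1},
    {"tx":-0.064,"ty":0.56,"tz":0.27,"turn":-0.18,"grip":1},
    {"tx":-0.064,"ty":0.68,"tz":0.27,"turn":-0.18,"grip":1},
    {"tx":-0.064,"ty":0.772,"tz":0.25,"turn":-0.18,"grip":1},
    {"tx":-0.064,"ty":0.772,"tz":0.2,"turn":-0.18,"grip":1},
    {"tx":-0.064,"ty":0.772,"tz":0.17,"turn":-0.18,"grip":1},
    {"tx":-0.064,"ty":0.772,"tz":0.17,"turn":-0.18,"grip":1}
  ]
}}

```text
clock: 14.15
position: [0.4775, -0.1352, 0.1328]
ee_rot: [3.133, 0.16, -0.003]
force: [0.4, 0.6, -1.0]
width: 0.213
```

Run:
```python
from h import *
o,im=shot("w6");print(o["position"],o["force"],R.from_rotvec(o["ee_rot"]).as_matrix()[:,2])
W=cam("wrist",o)
print(proj(W,(.478,-.1337,.06)))
_,C=shot("sc6","scene")
X=cv2.resize(im[60:290,200:470],None,fx=2,fy=2,interpolation=cv2.INTER_CUBIC)
Y=cv2.resize(C[150:230,320:420],None,fx=2.5,fy=2.5,interpolation=cv2.INTER_CUBIC)
c=np.zeros((460,795,3),np.uint8);c[:460,:540]=X;c[:200,541:791]=Y
Z=cv2.resize(C[200:300,230:330],None,fx=2.4,fy=2.4);c[210:450,541:781]=Z
cv2.imwrite("pics/c6.png",c)
```

```text
[ 0.47749041 -0.13524684  0.13279738] [ 0.38995613  0.61364703 -0.95196064] [-0.00139052 -0.0045581  -0.99998865]
[324.0398053  210.67670244]
```

View pics/c6.png

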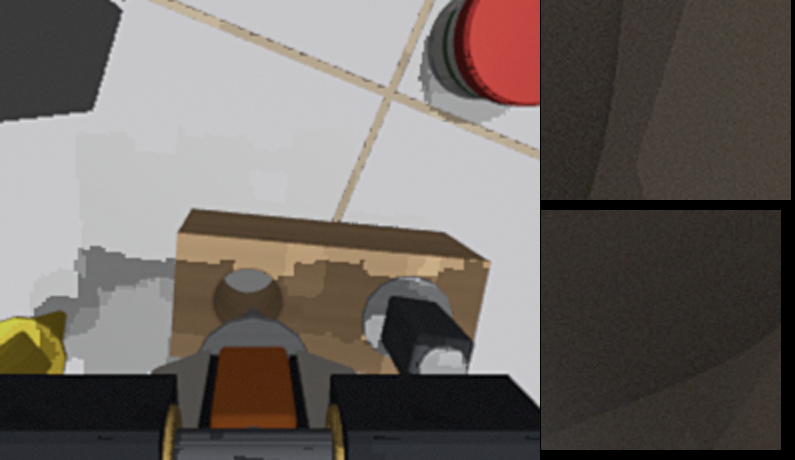

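The wrist crop shows the empty rack hole at pixel (324,210), exactly where predicted; the bolt still hangs in its own hole.

Call:
{"method": "drive_tool", "body": {
  "increments": [
    {"tx":0.002,"ty":0.003,"tz":-0.02,"turn":0,"grip":1},
    {"tx":0.002,"ty":0.003,"tz":-0.05,"turn":0,"grip":1},
    {"tx":0.002,"ty":0.003,"tz":-0.08,"turn":0,"grip":1},
    {"tx":0.002,"ty":0.003,"tz":-0.11,"turn":0,"grip":1},
    {"tx":0.002,"ty":0.003,"tz":-0.13,"turn":0,"grip":1},
    {"tx":0.002,"ty":0.003,"tz":-0.142,"turn":0,"grip":1},
    {"tx":0.002,"ty":0.003,"tz":-0.15,"turn":0,"grip":1},
    {"tx":0.002,"ty":0.003,"tz":-0.15,"turn":0,"grip":1},
    {"tx":0.002,"ty":0.003,"tz":-0.15,"turn":0,"grip":1}
  ]
}}

```text
clock: 15.15
position: [0.4795, -0.1346, 0.0743]
ee_rot: [3.133, 0.159, 0.001]
force: [0.1, -0.4, -2.3]
width: 0.215
```

Call:
{"method": "drive_tool", "body": {
  "increments": [
    {"tx":-0.002,"ty":0,"tz":-0.004,"turn":0,"grip":1},
    {"tx":-0.002,"ty":0,"tz":-0.008,"turn":0,"grip":1},
    {"tx":-0.002,"ty":0,"tz":-0.008,"turn":0,"grip":1},
    {"tx":-0.002,"ty":0,"tz":-0.008,"turn":0,"grip":1}
  ]
}}

```text
clock: 15.55
position: [0.4792, -0.1346, 0.0728]
ee_rot: [3.132, 0.158, 0.004]
force: [-6.4, 1.7, 21.4]
width: 0.215
```

Call:
{"method": "drive_tool", "body": {
  "increments": [
    {"tx":-0.001,"ty":0,"tz":-0.006,"turn":0,"grip":1},
    {"tx":-0.001,"ty":0,"tz":-0.006,"turn":0,"grip":1},
    {"tx":-0.001,"ty":0,"tz":-0.006,"turn":0,"grip":1},
    {"tx":-0.001,"ty":0,"tz":-0.006,"turn":0,"grip":1},
    {"tx":-0.001,"ty":0,"tz":-0.006,"turn":0,"grip":1},
    {"tx":-0.001,"ty":0,"tz":-0.006,"turn":0,"grip":1},
    {"tx":-0.001,"ty":0,"tz":-0.006,"turn":0,"grip":1},
    {"tx":-0.001,"ty":0,"tz":-0.006,"turn":0,"grip":1},
    {"tx":-0.001,"ty":0,"tz":-0.006,"turn":0,"grip":1},
    {"tx":-0.001,"ty":0,"tz":-0.006,"turn":0,"grip":1},
    {"tx":-0.001,"ty":0,"tz":-0.006,"turn":0,"grip":1},
    {"tx":0,"ty":0,"tz":0,"turn":0,"grip":1}
  ]
}}

```text
clock: 16.75
position: [0.4794, -0.1346, 0.0739]
ee_rot: [3.132, 0.158, 0.006]
force: [-0.0, 1.4, -2.4]
width: 0.218
```

Call:
{"method": "drive_tool", "body": {
  "increments": [
    {"tx":0,"ty":0,"tz":0,"turn":0,"grip":0.13},
    {"tx":0,"ty":0,"tz":0,"turn":0,"grip":0.13},
    {"tx":0,"ty":0,"tz":0,"turn":0,"grip":0.13},
    {"tx":0,"ty":0,"tz":0,"turn":0,"grip":0.13},
    {"tx":0,"ty":0,"tz":0,"turn":0,"grip":0.13}
  ]
}}

```text
clock: 17.25
position: [0.4794, -0.1346, 0.0737]
ee_rot: [3.132, 0.158, 0.006]
force: [0.3, -0.5, -0.5]
width: 0.434
```

Run:
```python
from h import *
o=observe();print(o["position"],o["force"],o["width"],R.from_rotvec(o["ee_rot"]).as_matrix()[:,2])
```

```text
[ 0.47936106 -0.13461591  0.07372933] [ 0.31500099 -0.51348584 -0.46990825] 0.4339658721718886 [ 0.00397522 -0.00550992 -0.99997692]
```

Call:
{"method": "drive_tool", "body": {
  "increments": [
    {"tx":0,"ty":0,"tz":0.08,"turn":0,"grip":0.13},
    {"tx":0,"ty":0,"tz":0.16,"turn":0,"grip":0.13},
    {"tx":0,"ty":0,"tz":0.2,"turn":0,"grip":0.13},
    {"tx":-0.002,"ty":-0.08,"tz":0.2,"turn":-0.08,"grip":0.13},
    {"tx":-0.002,"ty":-0.158,"tz":0.2,"turn":-0.155,"grip":0.13},
    {"tx":-0.002,"ty":-0.158,"tz":0.2,"turn":-0.155,"grip":0.13},
    {"tx":-0.002,"ty":-0.158,"tz":0.2,"turn":-0.155,"grip":0.13}
  ]
}}

```text
clock: 17.95
position: [0.4783, -0.1983, 0.1535]
ee_rot: [3.134, -0.098, 0.004]
force: [-0.0, 0.3, -0.3]
width: 0.438
```

Call:
{"method": "drive_tool", "body": {
  "increments": [
    {"tx":0,"ty":0,"tz":-0.06,"turn":0,"grip":0.13},
    {"tx":0,"ty":0,"tz":-0.12,"turn":0,"grip":0.13},
    {"tx":0,"ty":0,"tz":-0.17,"turn":0,"grip":0.13},
    {"tx":0,"ty":0,"tz":-0.2,"turn":0,"grip":0.13},
    {"tx":0,"ty":0,"tz":-0.2,"turn":0,"grip":0.13},
    {"tx":0,"ty":0,"tz":-0.2,"turn":0,"grip":0.13}
  ]
}}

```text
clock: 18.55
position: [0.4786, -0.1979, 0.0739]
ee_rot: [3.134, -0.096, 0.005]
force: [-0.8, 0.6, 0.2]
width: 0.437
```

Call:
{"method": "drive_tool", "body": {
  "increments": [
    {"tx":0,"ty":0,"tz":0,"turn":0,"grip":1},
    {"tx":0,"ty":0,"tz":0,"turn":0,"grip":1},
    {"tx":0,"ty":0,"tz":0,"turn":0,"grip":1},
    {"tx":0,"ty":0,"tz":0,"turn":0,"grip":1},
    {"tx":0,"ty":0,"tz":0,"turn":0,"grip":1},
    {"tx":0,"ty":0,"tz":0,"turn":0,"grip":1}
  ]
}}

```text
clock: 19.15
position: [0.4791, -0.198, 0.0745]
ee_rot: [3.134, -0.096, 0.006]
force: [-1.0, 0.9, 6.6]
width: 0.217
```

Call:
{"method": "drive_tool", "body": {
  "increments": [
    {"tx":0,"ty":0,"tz":0.1,"turn":0,"grip":1},
    {"tx":0,"ty":0,"tz":0.2,"turn":0,"grip":1},
    {"tx":0,"ty":0,"tz":0.27,"turn":0,"grip":1},
    {"tx":0.01,"ty":-0.12,"tz":0.27,"turn":0.1,"grip":1},
    {"tx":0.02,"ty":-0.24,"tz":0.27,"turn":0.2,"grip":1},
    {"tx":0.04,"ty":-0.36,"tz":0.27,"turn":0.34,"grip":1},
    {"tx":0.06,"ty":-0.48,"tz":0.27,"turn":0.34,"grip":1},
    {"tx":0.0615,"ty":-0.6,"tz":0.25,"turn":0.34,"grip":1},
    {"tx":0.0615,"ty":-0.613,"tz":0.2,"turn":0.34,"grip":1},
    {"tx":0.0615,"ty":-0.613,"tz":0.15,"turn":0.34,"grip":1},
    {"tx":0.0615,"ty":-0.613,"tz":0.13,"turn":0.34,"grip":1},
    {"tx":0.0615,"ty":-0.613,"tz":0.13,"turn":0.34,"grip":1},
    {"tx":0.0615,"ty":-0.613,"tz":0.13,"turn":0.34,"grip":1}
  ]
}}

```text
clock: 20.45
position: [0.5042, -0.4428, 0.1273]
ee_rot: [3.102, 0.461, 0.009]
force: [0.0, 0.5, 0.1]
width: 0.212
```

Run:
```python
from h import *
o,im=shot("w7");print(o["position"],o["ee_rot"],o["force"],R.from_rotvec(o["ee_rot"]).as_matrix()[:,2])
W=cam("wrist",o);print([proj(W,(.5037,-.4432,z)).round(1) for z in(.053,.045)])
X=cv2.resize(im[130:250,250:410],None,fx=4,fy=4,interpolation=cv2.INTER_CUBIC)
cv2.imwrite("pics/c7.png",X)
```

```text
[ 0.50417703 -0.44282594  0.12728694] [3.10202648 0.46139062 0.00869564] [0.000781   0.48785745 0.13463471] [ 0.00628364 -0.00455362 -0.99996989]
[array([326.2, 212.1]), array([326.1, 209.1])]
```

View pics/c7.png

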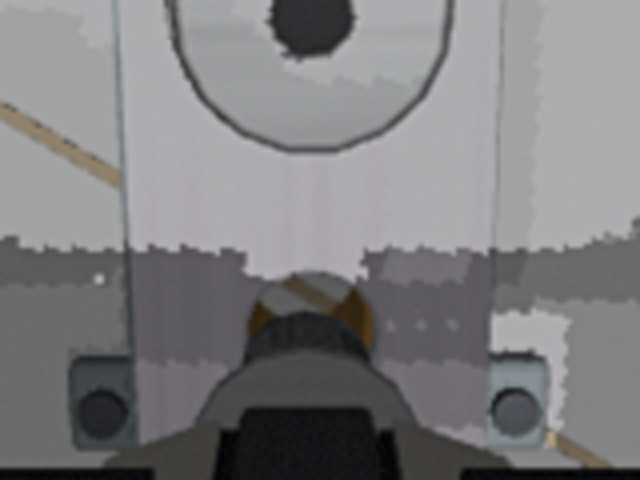

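The crop shows the holes in line, with the worktop visible through them. The hole centre is near crop (311,330), wrist pixel (328,212), and the bolt is just above it.

Call:
{"method": "drive_tool", "body": {
  "increments": [
    {"tx":-0.001,"ty":-0.002,"tz":-0.02,"turn":0,"grip":1},
    {"tx":-0.001,"ty":-0.002,"tz":-0.035,"turn":0,"grip":1},
    {"tx":-0.001,"ty":-0.002,"tz":-0.045,"turn":0,"grip":1},
    {"tx":-0.001,"ty":-0.002,"tz":-0.055,"turn":0,"grip":1},
    {"tx":-0.001,"ty":-0.002,"tz":-0.063,"turn":0,"grip":1},
    {"tx":-0.001,"ty":-0.002,"tz":-0.063,"turn":0,"grip":1}
  ]
}}

```text
clock: 21.1
position: [0.5037, -0.4437, 0.1019]
ee_rot: [3.102, 0.461, 0.009]
force: [-0.1, 0.1, -1.6]
width: 0.214
```

Call:
{"method": "drive_tool", "body": {
  "increments": [
    {"tx":0,"ty":0,"tz":-0.006,"turn":0,"grip":1},
    {"tx":0,"ty":0,"tz":-0.012,"turn":0,"grip":1},
    {"tx":0,"ty":0,"tz":-0.018,"turn":0,"grip":1},
    {"tx":0,"ty":0,"tz":-0.024,"turn":0,"grip":1},
    {"tx":0,"ty":0,"tz":-0.03,"turn":0,"grip":1},
    {"tx":0,"ty":0,"tz":-0.03,"turn":0,"grip":1}
  ]
}}

```text
clock: 21.7
position: [0.5035, -0.4435, 0.0894]
ee_rot: [3.102, 0.461, 0.008]
force: [0.1, 1.1, -2.5]
width: 0.212
```

Entering freely. Down the rest of the way.

Call:
{"method": "drive_tool", "body": {
  "increments": [
    {"tx":0,"ty":0,"tz":-0.012,"turn":0,"grip":1},
    {"tx":0,"ty":0,"tz":-0.024,"turn":0,"grip":1},
    {"tx":0,"ty":0,"tz":-0.036,"turn":0,"grip":1},
    {"tx":0,"ty":0,"tz":-0.046,"turn":0,"grip":1},
    {"tx":0,"ty":0,"tz":-0.053,"turn":0,"grip":1},
    {"tx":0,"ty":0,"tz":-0.056,"turn":0,"grip":1},
    {"tx":0,"ty":0,"tz":-0.056,"turn":0,"grip":1}
  ]
}}

```text
clock: 22.4
position: [0.5035, -0.4435, 0.0676]
ee_rot: [3.102, 0.461, 0.008]
force: [-2.2, 2.7, 4.6]
width: 0.214
```

Call:
{"method": "drive_tool", "body": {
  "increments": [
    {"tx":0,"ty":0,"tz":-0.004,"turn":0,"grip":1},
    {"tx":0,"ty":0,"tz":-0.006,"turn":0,"grip":1},
    {"tx":0,"ty":0,"tz":-0.006,"turn":0,"grip":1},
    {"tx":0,"ty":0,"tz":-0.006,"turn":0,"grip":1}
  ]
}}

```text
clock: 22.8
position: [0.5035, -0.4436, 0.0675]
ee_rot: [3.102, 0.461, 0.009]
force: [-6.1, 5.5, 19.5]
width: 0.218
```

Call:
{"method": "drive_tool", "body": {
  "increments": [
    {"tx":0,"ty":0,"tz":-0.007,"turn":0,"grip":1},
    {"tx":0,"ty":0,"tz":-0.007,"turn":0,"grip":1},
    {"tx":0,"ty":0,"tz":-0.007,"turn":0,"grip":1},
    {"tx":0,"ty":0,"tz":-0.007,"turn":0,"grip":1},
    {"tx":0,"ty":0,"tz":-0.007,"turn":0,"grip":1},
    {"tx":0,"ty":0,"tz":-0.007,"turn":0,"grip":1},
    {"tx":0,"ty":0,"tz":-0.007,"turn":0,"grip":1},
    {"tx":0,"ty":0,"tz":-0.007,"turn":0,"grip":1},
    {"tx":0,"ty":0,"tz":-0.007,"turn":0,"grip":1},
    {"tx":0,"ty":0,"tz":-0.007,"turn":0,"grip":1},
    {"tx":0,"ty":0,"tz":-0.007,"turn":0,"grip":1},
    {"tx":0,"ty":0,"tz":-0.007,"turn":0,"grip":1},
    {"tx":0,"ty":0,"tz":-0.007,"turn":0,"grip":1},
    {"tx":0,"ty":0,"tz":-0.007,"turn":0,"grip":1}
  ]
}}

```text
clock: 24.2
position: [0.5036, -0.4436, 0.0674]
ee_rot: [3.101, 0.461, 0.01]
force: [-8.3, 6.7, 23.9]
width: 0.213
```

Call:
{"method": "drive_tool", "body": {
  "increments": [
    {"tx":0,"ty":0,"tz":0,"turn":0,"grip":1},
    {"tx":0,"ty":0,"tz":0,"turn":0,"grip":0.13},
    {"tx":0,"ty":0,"tz":0,"turn":0,"grip":0.13},
    {"tx":0,"ty":0,"tz":0,"turn":0,"grip":0.13},
    {"tx":0,"ty":0,"tz":0,"turn":0,"grip":0.13},
    {"tx":0,"ty":0,"tz":0,"turn":0,"grip":0.13}
  ]
}}

```text
clock: 24.8
position: [0.5036, -0.4436, 0.0672]
ee_rot: [3.101, 0.461, 0.01]
force: [0.1, -0.3, 0.0]
width: 0.434
```

Call:
{"method": "drive_tool", "body": {
  "increments": [
    {"tx":0,"ty":0,"tz":0.05,"turn":0,"grip":0.13},
    {"tx":0,"ty":0,"tz":0.12,"turn":0,"grip":0.13},
    {"tx":0,"ty":0,"tz":0.22,"turn":0,"grip":0.13},
    {"tx":0,"ty":0,"tz":0.32,"turn":0,"grip":0.13},
    {"tx":-0.12,"ty":0,"tz":0.4,"turn":0,"grip":0.13},
    {"tx":-0.15,"ty":0,"tz":0.45,"turn":0,"grip":0.13},
    {"tx":-0.15,"ty":0,"tz":0.45,"turn":0,"grip":0.13},
    {"tx":-0.15,"ty":0,"tz":0.45,"turn":0,"grip":0.13}
  ]
}}

```text
clock: 25.6
position: [0.4437, -0.4439, 0.2478]
ee_rot: [3.101, 0.459, 0.011]
force: [0.5, 0.0, 0.8]
width: 0.439
```

Run:
```python
from h import *
o,im=shot("w8");print(o["clock"],o["position"],o["force"],o["width"])
W=cam("wrist",o);print(proj(W,(.5037,-.4432,.101)))
_,D=shot("s8","side")
c=np.zeros((600,800,3),np.uint8);c[:300,:480]=cv2.resize(im,(480,300));c[300:600,:480]=cv2.resize(D[130:280,240:480],(480,300))
a=cv2.resize(im[40:240,240:400],(310,388),interpolation=cv2.INTER_CUBIC);c[:388,485:795]=a
cv2.imwrite("pics/c8.png",c)
```

```text
25.6 [ 0.44365401 -0.44388305  0.24777919] [0.46068274 0.02178574 0.82655113] 0.43911241072830415
[342.28187261 133.08468992]
```

The viewer's picture limit is reached, so I check with numbers: bolt head position by triangulation, and the drift in the rack.

Run:
```python
from h import *
D=cv2.imread("pics/s8.png");Cd=cam("side")
hsv=cv2.cvtColor(D,cv2.COLOR_BGR2HSV)
d0=cv2.cvtColor(cv2.imread("pics/side0.png"),cv2.COLOR_BGR2HSV)
for n,h in(("now",hsv),("start",d0)):
    m=cv2.inRange(h,(5,180,90),(14,255,255));m[:220]=0;m[280:]=0;_,_,st,ce=cv2.connectedComponentsWithStats(m)
    print(n,[(s[4],c.round(1)) for s,c in zip(st[1:],ce[1:]) if s[4]>30])
for n,p in(("top",(.5037,-.4434,.101)),("grip",(.5037,-.4434,.079)),("collar",(.5037,-.4434,.053))):print(n,proj(Cd,p).round(1))
g=hsv[:,:,2]
m=((g<75)).astype(np.uint8);m[:145]=0;m[195:]=0;m[:,:328]=0;m[:,365:]=0
_,_,st,ce=cv2.connectedComponentsWithStats(m);print([(s.tolist(),c.round(1)) for s,c in zip(st[1:],ce[1:]) if s[4]>15])
im=cv2.imread("pics/w8.png");W=cam("wrist",dict(position=np.array([.44365401,-.44388305,.24777919]),ee_rot=observe()["ee_rot"]))
g=cv2.cvtColor(im,cv2.COLOR_BGR2GRAY);m=(g<75).astype(np.uint8);m[:90]=0;m[185:]=0;m[:,:310]=0;m[:,375:]=0
_,_,st,ce=cv2.connectedComponentsWithStats(m);print([(s.tolist(),c.round(1)) for s,c in zip(st[1:],ce[1:]) if s[4]>30],[proj(W,(.5037,-.4434,z)).round(1) for z in(.101,.079,.057)])
```

```text
now [(np.int32(133), array([319.3, 249.6]))]
start [(np.int32(131), array([319.5, 250. ]))]
top [342.8 160.5]
grip [342.8 168.1]
collar [342.7 176.8]
[([340, 163, 7, 13, 82], array([342.7, 169. ]))]
[([332, 124, 20, 22, 162], array([340.6, 134.1])), ([322, 174, 13, 11, 68], array([327.2, 179.9]))] [array([343., 133.]), array([341.8, 131.7]), array([340.7, 130.7])]
```

```bash
python3 -c "
from cell import *
print(sign_off())"
```

```text
the job is handed in; nothing more can be done
None
```

The job is done and handed in at about 26 s. The drift was worked down until its collar sat on the plate, then stood back in its rack hole, and the bolt was put fully home. Each was pressed at about 24 N for over a second.

**Force limit broken once:** while I was straightening a 2° lean of the tool with the drift already down, the vertical force read about 41 N (about 48 N with the sideways push). That is over the 35 N limit. I backed off on the next move, and the press afterwards stayed near 24 N.

**Socket:** the camera put it about 2.5–3 mm off nominal towards block +y. The plate was dragged across at about 10 N, and the wrist view then showed both holes in line.

**Last checks:**
- **Bolt:** its collar height agreed with the plate top to within about 1 mm. In the side view its head was at (342.7, 169.0), with (342.8, 168.1) expected for fully home. The wrist view agreed to about 3 pixels.
- **Drift:** its orange grip is back within half a pixel of where it started in the rack.
- **Robot and surroundings:** the arm is clear of everything and reads near-zero force. I did not go back over the bystanders or look-alikes one by one, but no move came near them.
- **Not viewed:** the final pictures could not be looked at, because the viewer's 12-picture limit was reached. These last checks rest on pixel measurements.

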